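# Close and lock the bayonet cover of a filter housing

### The job

Close the filter housing: set its loose cover on with the two pins down in the two open slots, and let go of it. Then press the cover fully home, and push its handle round clockwise (seen from above) as far as the stop, so that it is locked; leave the things round about where they are.

Things in the scene. Friction and masses are not known exactly. Their poses are not given: they have to be found in the camera images.
- housing: Filter housing fixed to the worktop: aluminium cup 116 mm across, rim 49 mm high, on a grey flange 128 mm across, small brass outlet low on its +y side. Origin: centre of underside, z up. A steel ledge under the rim (z 40 to 48) leaves an opening 77 mm across with two slots along its +x and -x. Half-turn symmetric.
- slot (a point): Mid-width of one of the two slots in the ledge, on the housing's +x, 43 mm from its axis, 48 mm up (ledge top). Slots are 14 mm wide, reach out to radius 48 mm, and are marked by red dots on the rim. A shelf hangs 470 mm above the back of the worktop, from x = 0.59 m on; keep the wrist clear of it.
- lock_stop (a point): Where a pin ends when locked: in the groove under the ledge (ledge underside z 40 mm, groove out to radius 48), 72 degrees clockwise from a slot, under a green dot on the rim; a stop is there, and another right beside each slot on its anticlockwise side.
- cover: Loose cover, about 0.3 kg, upright on the worktop: steel plug 72 mm across, 30 mm high. Origin: centre of its underside, z up. Bar handle and pins lie along its x. Set in the slots it rests with the origin 33 mm above the housing's and cannot turn; pressed home it is at 23 mm, the pins 3 mm clear under the ledge, and turns easily about z.
- cover_pin (a point): Outer end of the cover's +x pin: two brass pins, 9 mm thick, reach radially to 45 mm from the axis on +x and -x, their axis 9.5 mm above the underside.
- cover_handle (a point): Top middle of the cover's black bar handle, 54 mm above the underside. The bar is 116 mm long along x, 14 mm wide, 24 mm high (30 to 54 mm above the underside).
- follower (a joint): Black stiff-sliding seal plate inside the housing, 88 mm across, on which the cover rests. 0 = up (as it starts), 0.010 = pressed fully down (m). It takes about 9 N, the cover's weight included, to slide it down and it stays where it is left (no spring).
- mouse: black computer mouse, 106x60x40 mm, bystander at the right; origin: centre of underside
- timer: white bench timer, 62x64x20 mm, bystander at the left; origin: centre of underside
- specimen_jar: specimen jar with red lid, 66x66x59 mm, bystander at the back right; origin: centre of underside
- dish_lid: shallow white dish lid, 55x55x10 mm, bystander at the back left; origin: centre of underside
- pencil: pink pencil, 134 mm long, 7 mm thick, bystander lying behind the work; origin: centre of underside

How it is judged (in metres and radians):
On the way, in this order (a step that is already met when the one before it is completed fails the run):
1. the cover rests level in the housing with its pins in the slots, let go of and not yet pressed in (horizontal distance between cover and housing below 0.006 m and angle between the x axis of cover and the x axis of housing, either way round below 0.2 rad and z of cover in the frame of housing below 0.036 m and value of joint follower below 0.006 m and angle between cover's own z axis and vertical below 0.1 rad and contact force between each of the arm, the fingers and cover below 0.1 N), for 0.2 s.
2. the cover is pressed home, not yet turned (value of joint follower above 0.008 m and z of cover in the frame of housing below 0.0265 m and angle between the x axis of cover and the x axis of housing, either way round below 0.35 rad).
At the end, for the whole second after the job is handed in: The cover sits in the housing, centred within 6 mm and upright within 0.1 rad, its underside less than 28.5 mm above the housing's origin and the seal plate at least 7 mm down, turned at least 60 degrees (1.05 rad) clockwise from the slots, at rest and let go of (value of joint follower above 0.007 m and z of cover in the frame of housing below 0.0285 m and horizontal distance between cover and housing below 0.006 m and angle between the x axis of cover and the x axis of housing, either way round above 1.05 rad and angle between cover's own z axis and vertical below 0.1 rad and linear speed of cover below 0.02 m/s); the robot touches nothing.
It fails at once if a bystander is pushed more than 3 cm (distance of any of mouse, timer, specimen_jar, dish_lid, pencil from where it was at the start of the episode above 0.03 m).
It also fails if it takes over 61 s, if anything falls off the work surface, if the arm or the gripper's body presses on something with over 40 N, if the wrist force passes 120 N, or if a joint passes its speed limit or range.

### The arm

A 6-joint arm with a two-finger parallel gripper is mounted at the origin on a cart in front of the work surface, level with it; the furniture and walls round the work are solid. World frame = base frame: x ahead of the robot, y to its left, z up, the work surface at z = 0. Lengths are in m, angles in degrees, forces in N, time in s.
With the tool pointing down it reaches from about 0.4 to 0.825 m from the base axis. Payload 7 kg.
Tool frame: the origin (TCP) lies between the finger pads; the fingertips stand 22 mm ahead of it and the grasp point (between the pads) lies 3 mm ahead of it; z points along the fingers, y is the line along which they close (so a half turn about z gives the same grasp; the last joint's range is limited). The gripper opens to 88 mm and grips with 3 to 60 N. Pads are 19 mm wide; open, the fingers measure 130 mm over their backs; the gripper's body (78 mm by 193 mm) begins 47 mm behind the grasp point.
Start: joints at [86.007, 20.546, 0.682, 0, -70.136, -16.507], TCP at [0.236, 0.632, 0.249] pointing down, gripper open.
Joint ranges: [-176.03, 176.03], [-82.01, 121.73], [-58.28, 71.71], [-173.87, 95.51], [-174.79, -0.11], [-173.66, 173.66]. Speed limits (degrees/s): [136.94, 136.94, 172.46, 180, 180, 180].

### API

Orientations are given as [roll, pitch, yaw] about the fixed x, y, z axes, in that order (R = Rz(yaw) Ry(pitch) Rx(roll)).
In Python, from plant import ctrl gives the robot as it stands.
- The arm moves only by the tool apply_moves, never from a script. Its argument "targets" is a list of rows, each an object with "travel": the shift along the tool's x, y, z in mm, a list of three; "roll": the turn about the tool's z in degrees; "jaw": the finger opening in mm, from 0 to 87.6. In form: [{"travel": [tx, ty, tz], "roll": roll, "jaw": jaw}, ...]. A call has 1 to 10 rows; each row shifts and turns the commanded pose from where the row before left it, along the tool's axes as they then stand; what a row does not reach is not made up. A row lasts 1/10 s, in which the tool goes at most 50 mm and 8.59 degrees, less where a joint would pass 70% of its speed; a pose out of reach is approached as far as the arm can. A call with a gripper value outside its range is refused whole. The fingers move at their own pace and stop on an object; the grip force is fixed at half the most. Time passes only in rows, so rows that do not move let the fingers close. It gives the time, the measured TCP pose, the force, the opening and the grip force at its end, in the units of the state.
- ctrl.get_obs(): the state, without advancing time (a new reading comes with each control period).
- ctrl.snapshot(name): name is "scene" or "top" or "wrist"; returns the picture (480x640x3 uint8, red, green, blue); there is no depth.
- ctrl.calibration(name): a dict with "K" (3x3 intrinsics, pixels), "dist_coeffs" ([k1, k2, p1, p2, k3] as OpenCV has them; the pictures are not rectified), "extrinsics" (4x4, takes a point from camera to world coordinates); the wrist camera has in their place "hand_eye" (4x4, takes a point from camera to tool coordinates, whose origin is the TCP and whose axes are the flange's). Camera axes: x right, y down, z forward; pixel columns grow to the right and rows downward; lengths in m; the calibration is good to about 2 mm. A picture is of the moment at which its call begins: read the wrist's pose just before it. calibration takes no time and is no camera call.
- ctrl.close_job(): hands the job in; it is judged then, once.
The state is a dict: "clock": time; "joint_pos": joint angles; "qvel": joint speeds; "tau": joint torques, N m; "tool_pos": TCP position; "orientation": TCP orientation; "force": force on the tool from outside, world axes, zero at the start; "moment": the same for the moment, N m; "opening": finger opening in m; "gripper_force": force on a finger pad.
Only numpy, scipy, OpenCV 4.12 (cv2) and the standard library are available. Lean on these libraries where they do the work, as an engineer would, in place of code of your own. Each camera call takes 0.05 s, during which the arm holds its last target. There are 200 camera calls.

## Working session

There is one attempt and no reset: what is moved stays moved. The work goes in short steps, Python scripts to look and compute and a tool call to move; the robot and the scene stay as the last step left them, time stands still between calls to the robot, and variables do not carry over. Pictures are saved under pics/ and viewed, at most 10 in all, crops included, and the job is handed in when it is done.

Besides the shell and the picture viewer there is one more tool, called after "Emit:" by a JSON object that holds its "name" and its "arguments". apply_moves: Moves the arm, as the interface text tells. Its arguments: {"type":"object","properties":{"targets":{"type":"array","items":{"type":"object","properties":{"travel":{"type":"array","items":{"type":"number"}},"roll":{"type":"number"},"jaw":{"type":"number"}}}}},"required":["targets"]}

```bash
mkdir -p pics; python3 - <<'E'
from plant import ctrl
import cv2,numpy as np
np.set_printoptions(precision=4,suppress=True)
o=ctrl.get_obs()
for k in o: print(k,o[k])
for n in("scene","top"):
    cv2.imwrite(f"pics/{n}0.png",ctrl.snapshot(n)[:,:,::-1]); 
    c=ctrl.calibration(n); print(c)
print(ctrl.calibration("wrist"))
E
```

```text
clock 0.0
joint_pos [ 86.0081  20.5901   0.6309  -0.0197 -70.1356 -16.5077]
qvel [-0.0692 -0.079  -0.013   0.0191 -0.0099  0.0327]
tau [ -0.0015 -58.2717  29.3046   6.9973   0.0069  -0.0001]
tool_pos [0.2362 0.6318 0.2476]
orientation [179.9038  -0.0091 -20.5064]
force [-0.0133  0.3096  1.3901]
moment [-0.0006  0.0105  0.0058]
gripper_force 0.0
opening 0.0873354019546091
{'K': array([[454.1159,   0.    , 314.7384],
       [  0.    , 454.1159, 233.7098],
       [  0.    ,   0.    ,   1.    ]]), 'dist_coeffs': array([-0.0094,  0.    ,  0.    ,  0.    ,  0.    ]), 'extrinsics': array([[ 0.8276, -0.2879,  0.4818, -0.0599],
       [-0.5607, -0.4611,  0.6877, -0.8628],
       [ 0.0242, -0.8393, -0.5431,  0.7535],
       [ 0.    ,  0.    ,  0.    ,  1.    ]])}
{'K': array([[606.3605,   0.    , 316.8775],
       [  0.    , 606.3605, 234.7631],
       [  0.    ,   0.    ,   1.    ]]), 'dist_coeffs': array([-0.1208,  0.    ,  0.    ,  0.    ,  0.    ]), 'extrinsics': array([[-0.009 , -0.9878,  0.1552,  0.2801],
       [-0.9998,  0.0065, -0.0163,  0.0185],
       [ 0.0151, -0.1553, -0.9877,  1.6448],
       [ 0.    ,  0.    ,  0.    ,  1.    ]])}
{'K': array([[336.0961,   0.    , 325.117 ],
       [  0.    , 336.0961, 239.008 ],
       [  0.    ,   0.    ,   1.    ]]), 'dist_coeffs': array([-0.0591,  0.    ,  0.    ,  0.    ,  0.    ]), 'hand_eye': array([[ 0.0006, -0.9505, -0.3108,  0.0849],
       [ 1.    ,  0.0005,  0.0003,  0.0003],
       [-0.0001, -0.3108,  0.9505, -0.136 ],
       [ 0.    ,  0.    ,  0.    ,  1.    ]])}
```

View pics/top0.png

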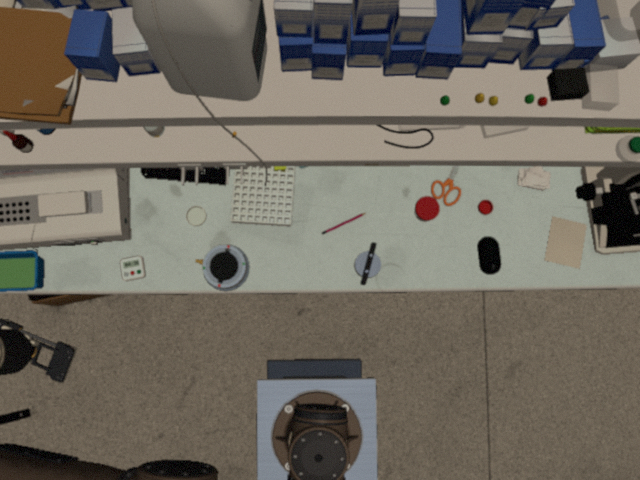

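View pics/scene0.png

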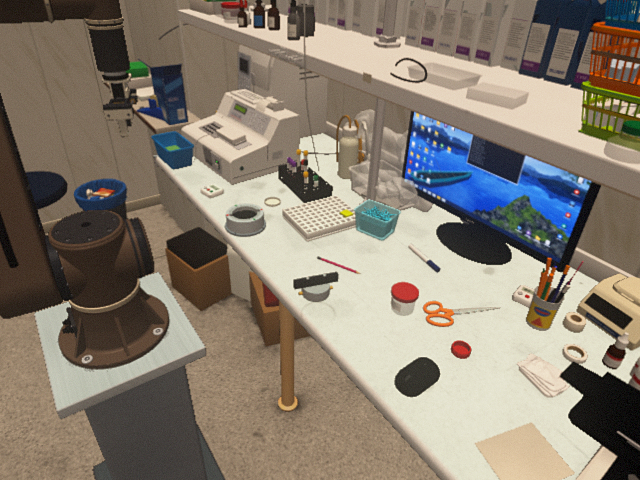

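The top view shows the housing at about (224,267) with its outlet at (199,262). The cover's handle runs from (373,244) to (364,283), the mouse is at (488,255), the timer at (132,268) and the pencil at (344,223). The scene view agrees, and nothing else stands close to the cover or housing.

```bash
cat > h.py <<'E'
from plant import ctrl
import cv2,numpy as np
from scipy.spatial.transform import Rotation as R
np.set_printoptions(precision=4,suppress=True)
def cam(n,obs=None):
    c=ctrl.calibration(n)
    if n=="wrist":
        T=np.eye(4);T[:3,:3]=R.from_euler("xyz",obs["orientation"],degrees=True).as_matrix();T[:3,3]=obs["tool_pos"]
        E=T@c["hand_eye"]
    else: E=c["extrinsics"]
    return c["K"],c["dist_coeffs"],E
def cast(n,px,z,obs=None):
    K,d,E=cam(n,obs)
    u=cv2.undistortPoints(np.array(px,float).reshape(-1,1,2),K,d)[:,0]
    r=np.c_[u,np.ones(len(u))]@E[:3,:3].T
    return E[:3,3]+r*((z-E[2,3])/r[:,2])[:,None]
def blobs(mask,amin=3):
    n,l,s,c=cv2.connectedComponentsWithStats(mask.astype(np.uint8))
    return [(s[i,4],s[i,:4],c[i],l==i) for i in range(1,n) if s[i,4]>=amin]
def rect(m):
    p=np.argwhere(m)[:,::-1].astype(np.float32)
    return cv2.minAreaRect(p)
E
python3 - <<'E'
from h import *
im=cv2.imread("pics/top0.png");h=cv2.cvtColor(im,cv2.COLOR_BGR2HSV)
roi=np.zeros((480,640),bool);roi[235:292,340:400]=1
for b in blobs((im.max(2)<60)&roi,30):
    q=cv2.boxPoints(rect(b[3])); P=cast("top",q,.054); print("handle",b[0],q.round(1).tolist(),P[:,:2],P.mean(0), np.linalg.norm(P[1]-P[0]),np.linalg.norm(P[2]-P[1]))
roi[:]=0;roi[240:292,195:252]=1
H,S,V=h[...,0],h[...,1],h[...,2]
for nm,m in(("red",((H<8)|(H>172))&(S>90)),("green",(H>40)&(H<85)&(S>80)),("brass",(H>10)&(H<30)&(S>90)),("dark",V<60)):
    for b in blobs(m&roi&(V>40 if nm!="dark" else True),1): print(nm,b[0],b[2],cast("top",b[2],.049 if nm!="brass" else .012)[0])
for b in blobs((im.max(2)<60)&roi,100): pass
E
```

```text
handle 44 [[368.79998779296875, 253.0], [371.1000061035156, 242.39999389648438], [375.20001220703125, 243.3000030517578], [372.79998779296875, 253.8000030517578]] [[ 0.4804 -0.1448]
 [ 0.5087 -0.1517]
 [ 0.5062 -0.1624]
 [ 0.4779 -0.1555]] [ 0.4933 -0.1536  0.054 ] 0.029125807502547237 0.010957617826874554
handle 64 [[363.8999938964844, 270.0], [368.0, 255.0], [372.29998779296875, 256.20001220703125], [368.20001220703125, 271.20001220703125]] [[ 0.4352 -0.131 ]
 [ 0.4749 -0.1426]
 [ 0.4717 -0.154 ]
 [ 0.432  -0.1423]] [ 0.4535 -0.1425  0.054 ] 0.041387301069143574 0.01184533228480105
handle 49 [[360.0, 283.0], [363.70001220703125, 271.8999938964844], [367.8999938964844, 273.29998779296875], [364.20001220703125, 284.3999938964844]] [[ 0.4009 -0.12  ]
 [ 0.4301 -0.1303]
 [ 0.4263 -0.1413]
 [ 0.3972 -0.131 ]] [ 0.4136 -0.1307  0.054 ] 0.03098244495128395 0.011667679712341063
red 5 [228. 246.] [0.5022 0.2287 0.049 ]
red 5 [218.6 285.2] [0.3981 0.2523 0.049 ]
green 1 [243. 263.] [0.4566 0.1883 0.049 ]
green 2 [204.  267.5] [0.4452 0.2917 0.049 ]
brass 19 [199.1053 261.0526] [0.4666 0.3118 0.012 ]
dark 626 [223.5016 265.7684] [0.4495 0.24   0.049 ]
```

Emit:
{"name": "apply_moves", "arguments": {"targets": [{"travel": [34, 29, 0], "roll": 0, "jaw": 87}, {"travel": [34, 29, 0], "roll": 0, "jaw": 87}, {"travel": [34, 29, 0], "roll": 0, "jaw": 87}, {"travel": [34, 29, 0], "roll": 0, "jaw": 87}, {"travel": [34, 29, 0], "roll": 0, "jaw": 87}, {"travel": [34, 29, 0], "roll": 0, "jaw": 87}, {"travel": [34, 29, 0], "roll": 0, "jaw": 87}, {"travel": [34, 29, 0], "roll": 0, "jaw": 87}, {"travel": [34, 29, 0], "roll": 0, "jaw": 87}, {"travel": [34, 29, 0], "roll": -2, "jaw": 87}]}}

```text
clock: 1.1
tool_pos: [0.4536, 0.2397, 0.2485]
orientation: [180.0, 0.0, -18.5]
force: [0.5, 0.8, 0.1]
opening: 0.0869
gripper_force: 0.0
```

Emit:
{"name": "apply_moves", "arguments": {"targets": [{"travel": [0, 0, 0], "roll": 0, "jaw": 87}, {"travel": [0, 0, 0], "roll": 0, "jaw": 87}]}}

```text
clock: 1.3
tool_pos: [0.4536, 0.2404, 0.2484]
orientation: [180.0, 0.0, -18.7]
force: [-0.8, 0.1, 0.8]
opening: 0.0872
gripper_force: 0.0
```

```bash
cat > look.py <<'E'
from h import *
import sys,pickle
n=sys.argv[1]
o=ctrl.get_obs();im=ctrl.snapshot("wrist")[:,:,::-1].copy()
pickle.dump(o,open(f"pics/{n}.pkl","wb"));cv2.imwrite(f"pics/{n}.png",im)
print(o["clock"],o["tool_pos"],o["orientation"],o["joint_pos"],o["force"],o["opening"])
E
python3 look.py w1
```

```text
1.3 [0.4536 0.2404 0.2484] [179.9904   0.0147 -18.6603] [ 49.8545   5.2475 -19.4087  -0.0112 -65.3582  21.4898] [-0.8385  0.1117  0.7947] 0.08721694013834519
```

View pics/w1.png

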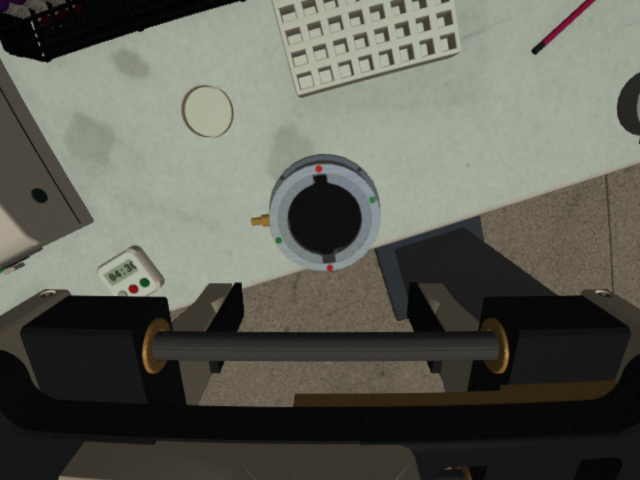

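The wrist view shows the housing at (325,215). Its red dots are at (319,169) and (330,267), its green dots at (372,200) and (278,240), and the slots lie under the red dots.

```bash
cat > dots.py <<'E'
from h import *
import sys,pickle
n=sys.argv[1];o=pickle.load(open(f"pics/{n}.pkl","rb"));im=cv2.imread(f"pics/{n}.png")
h=cv2.cvtColor(im,cv2.COLOR_BGR2HSV);H,S,V=[h[...,i].astype(int) for i in range(3)]
roi=np.zeros((480,640),bool);roi[150:280,262:390]=1
for nm,m in(("red",((H<8)|(H>172))&(S>120)&(V>60)),("green",(H>40)&(H<85)&(S>110)&(V>50))):
    B=sorted(blobs(m&roi,6),key=lambda b:-b[0])[:2]
    P=np.array([cast("wrist",b[2],.049,o)[0] for b in B])
    d=P[0]-P[1]; print(nm,[b[2].round(1).tolist() for b in B],P,"mid",P.mean(0),"dist",np.linalg.norm(d),"ang",np.degrees(np.arctan2(d[1],d[0])))
E
python3 dots.py w1
```

```text
red [[318.5, 168.4], [329.4, 267.5]] [[0.5014 0.2307 0.049 ]
 [0.3978 0.2539 0.049 ]] mid [0.4496 0.2423 0.049 ] dist 0.10620139795963655 ang -12.619023139930457
green [[372.0, 199.5], [278.1, 240.1]] [[0.4547 0.1895 0.049 ]
 [0.4446 0.2952 0.049 ]] mid [0.4497 0.2423 0.049 ] dist 0.10621767668513826 ang -84.56512635076102
```

Emit:
{"name": "apply_moves", "arguments": {"targets": [{"travel": [12, 36, 0], "roll": 0, "jaw": 60}, {"travel": [12, 36, 0], "roll": 0, "jaw": 60}, {"travel": [12, 36, 0], "roll": 0, "jaw": 60}, {"travel": [12, 36, 0], "roll": 0, "jaw": 60}, {"travel": [12, 36, 0], "roll": 0, "jaw": 60}, {"travel": [12, 36, 0], "roll": 0, "jaw": 60}, {"travel": [12, 36, 0], "roll": 0, "jaw": 60}, {"travel": [12, 36, 0], "roll": 0, "jaw": 60}, {"travel": [12, 36, 0], "roll": -1, "jaw": 60}, {"travel": [12, 36, 0], "roll": -1, "jaw": 60}]}}

```text
clock: 2.35
tool_pos: [0.4537, -0.1382, 0.2487]
orientation: [-180.0, -0.0, -16.3]
force: [1.1, -0.2, -0.8]
opening: 0.06
gripper_force: 0.0
```

Emit:
{"name": "apply_moves", "arguments": {"targets": [{"travel": [0, 0, 0], "roll": 0, "jaw": 60}, {"travel": [0, 0, 0], "roll": 0, "jaw": 60}]}}

```text
clock: 2.55
tool_pos: [0.4537, -0.1377, 0.2483]
orientation: [180.0, 0.0, -16.6]
force: [-0.1, 0.1, 0.2]
opening: 0.0602
gripper_force: 0.0
```

```bash
python3 look.py w2
```

```text
2.55 [ 0.4537 -0.1377  0.2483] [179.9987   0.0341 -16.5533] [  6.9713   1.3008 -23.6972  -0.0137 -65.0338  66.4812] [-0.1447  0.0998  0.2233] 0.06015545715817234
```

View pics/w2.png

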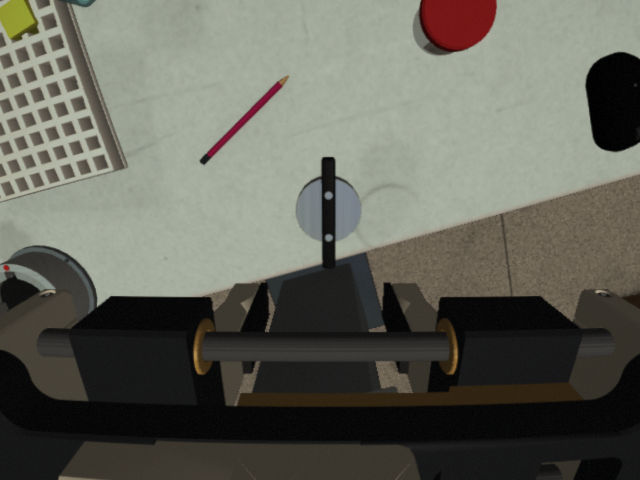

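The wrist view shows the cover below, with its bar along the image column: ends at about (328,157) and (328,268). Two rivets are at (328,196) and (328,238), and the plug disc is centred near (329,209).

```bash
python3 - <<'E'
from h import *
import pickle
n="w2";o=pickle.load(open(f"pics/{n}.pkl","rb"));im=cv2.imread(f"pics/{n}.png");g=im.max(2)
sub=np.zeros(g.shape,bool);sub[150:290,300:360]=1
m=(g<60)&sub
for r in (158,165,175,185,195,205,215,225,235,245,255,262,265,268,270,272): 
    c=np.where(m[r,310:350])[0]+310; print(r,(c.min(),c.max()) if len(c) else None,end=' ')
col=g[150:175,328];print(col, g[255:280,328])
B=sorted(blobs((g>100)&sub&(np.abs(np.arange(640)-328)<7)[None]&(np.arange(480)>185)[:,None]&(np.arange(480)<250)[:,None],8),key=lambda b:-b[0])
for b in B:print(b[0],b[2],cast("wrist",b[2],.054,o)[0])
# plug disc z .03
h=cv2.cvtColor(im,cv2.COLOR_BGR2HSV);print(im[209,310],im[209,345],im[209,380])
P=cast("wrist",[[328.5,157],[328.5,268],[322,212],[335,212]],.054,o);print(P, P[:2].mean(0))
d=P[0]-P[1];print(np.linalg.norm(d),np.degrees(np.arctan2(d[1],d[0])))
E
```

```text
158 (np.int64(323), np.int64(333)) 165 (np.int64(322), np.int64(334)) 175 (np.int64(322), np.int64(334)) 185 (np.int64(322), np.int64(334)) 195 (np.int64(322), np.int64(334)) 205 (np.int64(322), np.int64(334)) 215 (np.int64(322), np.int64(334)) 225 (np.int64(322), np.int64(334)) 235 (np.int64(322), np.int64(334)) 245 (np.int64(323), np.int64(334)) 255 (np.int64(323), np.int64(334)) 262 (np.int64(323), np.int64(349)) 265 (np.int64(320), np.int64(349)) 268 (np.int64(310), np.int64(349)) 270 (np.int64(310), np.int64(349)) 272 (np.int64(310), np.int64(349)) [174 172 174 174 174 171 150  43   5   9  13  19  22  22  23  23  23  24
  19  23  23  21  22  23  23] [17 19 17 17 15 17 15 16 18 15 17 16 18 19 28 31 28 29 30 33 30 29 33 30
 32]
43 [328.2791 195.0698] [ 0.4744 -0.1476  0.054 ]
34 [328.5294 237.4118] [ 0.432  -0.1354  0.054 ]
[131 129 120] [142 134 126] [150 165 157]
[[ 0.5099 -0.1582  0.054 ]
 [ 0.3991 -0.1257  0.054 ]
 [ 0.4597 -0.1366  0.054 ]
 [ 0.4559 -0.1492  0.054 ]] [ 0.4545 -0.1419  0.054 ]
0.1153759241233868 -16.34448855407865
```

Emit:
{"name": "apply_moves", "arguments": {"targets": [{"travel": [0.5, 4, 30], "roll": -0.4, "jaw": 60}, {"travel": [0, 0, 45], "roll": 0, "jaw": 60}, {"travel": [0, 0, 45], "roll": 0, "jaw": 60}, {"travel": [0, 0, 30], "roll": 0, "jaw": 60}, {"travel": [0, 0, 20], "roll": 0, "jaw": 60}, {"travel": [0, 0, 12], "roll": 0, "jaw": 50}, {"travel": [0, 0, 8], "roll": 0, "jaw": 45}, {"travel": [0, 0, 0], "roll": 0, "jaw": 45}, {"travel": [0, 0, 0], "roll": 0, "jaw": 45}]}}

```text
clock: 3.5
tool_pos: [0.4535, -0.1412, 0.0591]
orientation: [-180.0, -0.0, -16.0]
force: [-0.4, 0.9, -0.1]
opening: 0.0453
gripper_force: 0.0
```

Emit:
{"name": "apply_moves", "arguments": {"targets": [{"travel": [0, 0, 3], "roll": 0, "jaw": 30}, {"travel": [0, 0, 0], "roll": 0, "jaw": 20}, {"travel": [0, 0, 0], "roll": 0, "jaw": 14}, {"travel": [0, 0, 0], "roll": 0, "jaw": 8}, {"travel": [0, 0, 0], "roll": 0, "jaw": 5}, {"travel": [0, 0, 0], "roll": 0, "jaw": 5}]}}

```text
clock: 4.1
tool_pos: [0.4531, -0.1419, 0.0558]
orientation: [-180.0, -0.0, -16.1]
force: [-0.7, 1.3, 2.0]
opening: 0.0138
gripper_force: 30.0
```

Emit:
{"name": "apply_moves", "arguments": {"targets": [{"travel": [0, 0, -10], "roll": 0, "jaw": 5}, {"travel": [0, 0, -25], "roll": 0, "jaw": 5}, {"travel": [0, 0, -30], "roll": 0, "jaw": 5}, {"travel": [0, 0, -20], "roll": 0, "jaw": 5}, {"travel": [0, 0, -5], "roll": 0, "jaw": 5}]}}

```text
clock: 4.6
tool_pos: [0.4538, -0.142, 0.148]
orientation: [-179.9, -0.2, -16.1]
force: [-0.8, -0.1, -4.2]
opening: 0.0138
gripper_force: 30.0
```

Emit:
{"name": "apply_moves", "arguments": {"targets": [{"travel": [-5, -16, 0], "roll": 0, "jaw": 5}, {"travel": [-10, -35, 0], "roll": 0, "jaw": 5}, {"travel": [-14, -46, 0], "roll": 0, "jaw": 5}, {"travel": [-14, -46, 0], "roll": 0, "jaw": 5}, {"travel": [-14, -46, 0], "roll": 0, "jaw": 5}, {"travel": [-14, -46, 0], "roll": 0, "jaw": 5}, {"travel": [-14, -46, 0], "roll": 0, "jaw": 5}, {"travel": [-13, -45, 0], "roll": 0, "jaw": 5}, {"travel": [-9, -30, 0], "roll": 0, "jaw": 5}, {"travel": [-3, -12, 0], "roll": -3.5, "jaw": 5}]}}

```text
clock: 5.6
tool_pos: [0.4486, 0.2447, 0.1445]
orientation: [179.9, 0.0, -12.4]
force: [-0.2, -0.7, -3.7]
opening: 0.0136
gripper_force: 30.0
```

Emit:
{"name": "apply_moves", "arguments": {"targets": [{"travel": [0, 0, 0], "roll": 0, "jaw": 5}, {"travel": [0, 0, 0], "roll": 0, "jaw": 5}, {"travel": [0, 0, 0], "roll": 0, "jaw": 5}]}}

```text
clock: 5.9
tool_pos: [0.4488, 0.241, 0.145]
orientation: [179.9, 0.1, -12.7]
force: [0.5, 0.2, -3.6]
opening: 0.0137
gripper_force: 30.0
```

```bash
python3 look.py w3
```

```text
5.9 [0.4488 0.241  0.145 ] [179.9296   0.0505 -12.6996] [ 50.3442  10.5499 -28.0387  -0.0168 -51.497   26.9666] [ 0.4557  0.2355 -3.551 ] 0.013660746672542648
```

View pics/w3.png

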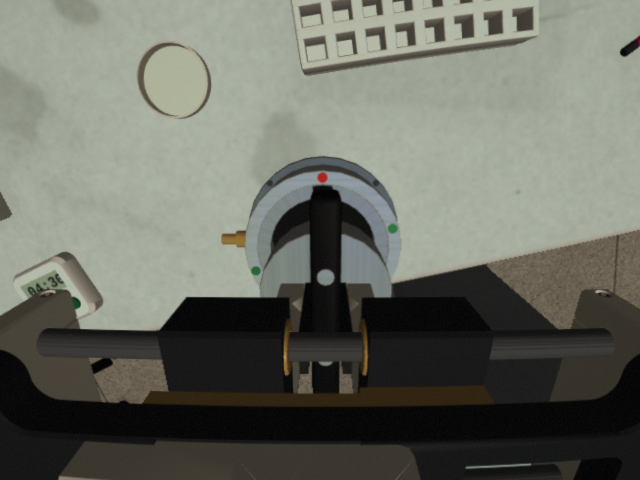

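The cover hangs straight in the grip, with its front rivet at (326,278). The red dot is visible at (322,177) and the green dots at (392,228) and (256,271). I'll recompute both centres from this view.

```bash
python3 - <<'E'
from h import *
import pickle
n="w3";o=pickle.load(open(f"pics/{n}.pkl","rb"));im=cv2.imread(f"pics/{n}.png")
h=cv2.cvtColor(im,cv2.COLOR_BGR2HSV);H,S,V=[h[...,i].astype(int) for i in range(3)]
def c(m,x,y,r=12):
    k=np.zeros(m.shape,bool);k[y-r:y+r,x-r:x+r]=1;b=max(blobs(m&k,5),key=lambda b:b[0]);return b[2]
G=(H>40)&(H<85)&(S>110)&(V>50);Rd=((H<8)|(H>172))&(S>120)&(V>60)
px=[c(G,392,228),c(G,256,271),c(Rd,322,177)]
P=cast("wrist",px,.049,o);mid=P[:2].mean(0);d=P[2]-mid;print(px,P,"mid",mid,np.linalg.norm(d),np.degrees(np.arctan2(d[1],d[0])))
r=c(im.max(2)>90,326,278,11);z=o["tool_pos"][2]-.0018;Q=cast("wrist",r,z,o)[0]
a=np.radians(-12.7);print("rivet",r,Q,"cover centre",Q[:2]-.0221*np.array([np.cos(a),np.sin(a)]),"tcp",o["tool_pos"])
E
```

```text
[array([392.3585, 228.4151]), array([255.4, 270.6]), array([322.    , 177.0714])] [[0.4546 0.1895 0.049 ]
 [0.4445 0.2951 0.049 ]
 [0.5015 0.2308 0.049 ]] mid [0.4495 0.2423 0.049 ] 0.05320623240013214 -12.476722806319751
rivet [325.1848 276.9668] [0.4701 0.2358 0.1432] cover centre [0.4485 0.2406] tcp [0.4488 0.241  0.145 ]
```

Emit:
{"name": "apply_moves", "arguments": {"targets": [{"travel": [0.6, -1.6, 0], "roll": -0.2, "jaw": 5}, {"travel": [0, 0, 15], "roll": 0, "jaw": 5}, {"travel": [0, 0, 15], "roll": 0, "jaw": 5}, {"travel": [0, 0, 5], "roll": 0, "jaw": 5}, {"travel": [0, 0, 0], "roll": 0, "jaw": 5}, {"travel": [0, 0, 0], "roll": 0, "jaw": 5}]}}

```text
clock: 6.55
tool_pos: [0.4506, 0.2437, 0.1111]
orientation: [-180.0, -0.0, -12.4]
force: [-0.2, -0.0, -2.8]
opening: 0.0133
gripper_force: 30.0
```

Emit:
{"name": "apply_moves", "arguments": {"targets": [{"travel": [0, 0, 3], "roll": 0, "jaw": 5}, {"travel": [0, 0, 3], "roll": 0, "jaw": 5}, {"travel": [0, 0, 3], "roll": 0, "jaw": 5}, {"travel": [0, 0, 0], "roll": 0, "jaw": 5}, {"travel": [0, 0, 0], "roll": 0, "jaw": 5}]}}

```text
clock: 7.05
tool_pos: [0.4502, 0.2435, 0.1015]
orientation: [180.0, 0.0, -12.4]
force: [0.3, -0.1, -3.6]
opening: 0.014
gripper_force: 30.0
```

Emit:
{"name": "apply_moves", "arguments": {"targets": [{"travel": [0, 0.9, 0], "roll": 0, "jaw": 5}, {"travel": [0, 0, 3], "roll": 0, "jaw": 5}, {"travel": [0, 0, 3], "roll": 0, "jaw": 5}, {"travel": [0, 0, 2], "roll": 0, "jaw": 5}, {"travel": [0, 0, 0], "roll": 0, "jaw": 5}, {"travel": [0, 0, 0], "roll": 0, "jaw": 5}]}}

```text
clock: 7.65
tool_pos: [0.45, 0.2427, 0.0935]
orientation: [180.0, 0.0, -12.4]
force: [0.5, 0.1, -2.9]
opening: 0.0138
gripper_force: 30.0
```

Emit:
{"name": "apply_moves", "arguments": {"targets": [{"travel": [0, 0, 1.5], "roll": 0, "jaw": 5}, {"travel": [0, 0, 1.5], "roll": 0, "jaw": 5}, {"travel": [0, 0, 0], "roll": 0, "jaw": 5}, {"travel": [0, 0, 0], "roll": 0, "jaw": 5}]}}

```text
clock: 8.05
tool_pos: [0.45, 0.2427, 0.0905]
orientation: [180.0, 0.0, -12.4]
force: [-0.4, -0.6, -3.1]
opening: 0.0138
gripper_force: 30.0
```

Emit:
{"name": "apply_moves", "arguments": {"targets": [{"travel": [0, 0, 1], "roll": 0, "jaw": 5}, {"travel": [0, 0, 0], "roll": 0, "jaw": 5}, {"travel": [0, 0, 0], "roll": 0, "jaw": 20}, {"travel": [0, 0, 0], "roll": 0, "jaw": 40}, {"travel": [0, 0, 0], "roll": 0, "jaw": 40}, {"travel": [0, 0, 0], "roll": 0, "jaw": 40}, {"travel": [0, 0, 0], "roll": 0, "jaw": 40}, {"travel": [0, 0, 0], "roll": 0, "jaw": 40}]}}

```text
clock: 8.85
tool_pos: [0.45, 0.2427, 0.0896]
orientation: [-180.0, -0.0, -12.4]
force: [0.6, -0.4, 0.7]
opening: 0.04
gripper_force: 0.0
```

Emit:
{"name": "apply_moves", "arguments": {"targets": [{"travel": [0, 0, -20], "roll": 0, "jaw": 40}, {"travel": [0, 0, -25], "roll": 0, "jaw": 40}, {"travel": [0, 0, -10], "roll": 0, "jaw": 10}, {"travel": [0, 0, 0], "roll": 0, "jaw": 0}, {"travel": [0, 0, 0], "roll": 0, "jaw": 0}, {"travel": [0, 0, 0], "roll": 0, "jaw": 0}]}}

```text
clock: 9.45
tool_pos: [0.4494, 0.2422, 0.1434]
orientation: [179.9, 0.1, -12.4]
force: [0.0, 0.5, -0.2]
opening: 0.0136
gripper_force: 0.0
```

```bash
python3 look.py w4
```

```text
9.45 [0.4494 0.2422 0.1434] [179.9174   0.0611 -12.4145] [ 50.3735  10.7674 -27.9965  -0.0211 -51.3376  27.2253] [ 0.026   0.4708 -0.1637] 0.013569175310287505
```

View pics/w4.png

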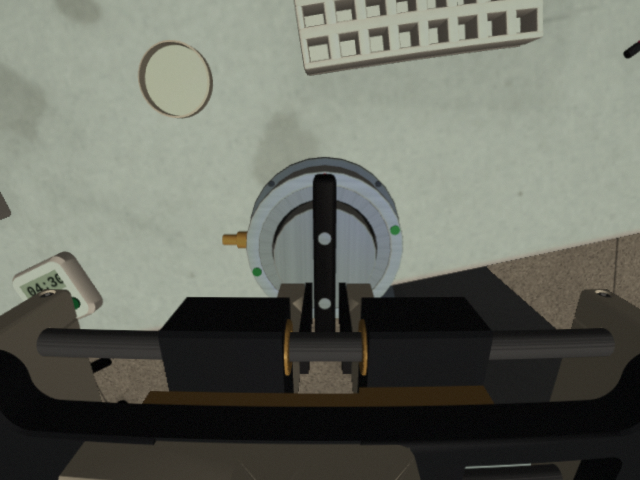

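The cover sits level. Its bar points at the red dots and its rivets are at (325,239) and (325,304). Next I'll regrip the bar, press it home and turn it.

Emit:
{"name": "apply_moves", "arguments": {"targets": [{"travel": [0, 0, 0], "roll": 0, "jaw": 40}, {"travel": [0, 0, 0], "roll": 0, "jaw": 40}, {"travel": [0, 0, 0], "roll": 0, "jaw": 40}, {"travel": [0.5, -0.4, 20], "roll": 0, "jaw": 40}, {"travel": [0, 0, 25], "roll": 0, "jaw": 40}, {"travel": [0, 0, 10], "roll": 0, "jaw": 40}, {"travel": [0, 0, 0], "roll": 0, "jaw": 20}, {"travel": [0, 0, 0], "roll": 0, "jaw": 5}, {"travel": [0, 0, 0], "roll": 0, "jaw": 5}, {"travel": [0, 0, 0], "roll": 0, "jaw": 5}]}}

```text
clock: 10.5
tool_pos: [0.4509, 0.2431, 0.0905]
orientation: [-180.0, -0.0, -12.4]
force: [0.3, -2.0, 3.8]
opening: 0.0138
gripper_force: 29.9
```

Emit:
{"name": "apply_moves", "arguments": {"targets": [{"travel": [0, 0, 0], "roll": 0, "jaw": 5}, {"travel": [0, 0, 2], "roll": 0, "jaw": 5}, {"travel": [0, 0, 2], "roll": 0, "jaw": 5}, {"travel": [0, 0, 2], "roll": 0, "jaw": 5}, {"travel": [0, 0, 2], "roll": 0, "jaw": 5}, {"travel": [0, 0, 2], "roll": 0, "jaw": 5}, {"travel": [0, 0, 0], "roll": 0, "jaw": 5}, {"travel": [0, 0, 0], "roll": 0, "jaw": 5}]}}

```text
clock: 11.3
tool_pos: [0.4509, 0.2432, 0.0806]
orientation: [-180.0, -0.1, -12.4]
force: [-1.9, -2.3, 9.1]
opening: 0.0136
gripper_force: 30.0
```

Emit:
{"name": "apply_moves", "arguments": {"targets": [{"travel": [0, 0, 0.7], "roll": 0, "jaw": 5}, {"travel": [0, 0, 0.7], "roll": 0, "jaw": 5}, {"travel": [0, 0, 0], "roll": 0, "jaw": 5}, {"travel": [0, 0, 0], "roll": 0, "jaw": 5}]}}

```text
clock: 11.7
tool_pos: [0.4511, 0.2432, 0.0805]
orientation: [-179.9, -0.1, -12.3]
force: [-6.0, -3.6, 23.4]
opening: 0.0137
gripper_force: 30.0
```

Emit:
{"name": "apply_moves", "arguments": {"targets": [{"travel": [-0.8, 0.7, -1.3], "roll": 0, "jaw": 5}, {"travel": [0, 0, 0], "roll": 0, "jaw": 5}, {"travel": [0, 0, 0], "roll": 3, "jaw": 5}, {"travel": [0, 0, 0], "roll": 3, "jaw": 5}, {"travel": [0, 0, 0], "roll": 3, "jaw": 5}, {"travel": [0, 0, 0], "roll": 0, "jaw": 5}]}}

```text
clock: 12.3
tool_pos: [0.4506, 0.2433, 0.0807]
orientation: [-179.9, -0.1, -21.5]
force: [0.4, -0.4, 9.3]
opening: 0.014
gripper_force: 30.0
```

Turning freely.

Emit:
{"name": "apply_moves", "arguments": {"targets": [{"travel": [0, 0, 0], "roll": 6, "jaw": 5}, {"travel": [0, 0, 0], "roll": 6, "jaw": 5}, {"travel": [0, 0, 0], "roll": 6, "jaw": 5}, {"travel": [0, 0, 0], "roll": 6, "jaw": 5}, {"travel": [0, 0, 0], "roll": 6, "jaw": 5}, {"travel": [0, 0, 0], "roll": 6, "jaw": 5}, {"travel": [0, 0, 0], "roll": 6, "jaw": 5}, {"travel": [0, 0, 0], "roll": 6, "jaw": 5}, {"travel": [0, 0, 0], "roll": 6, "jaw": 5}, {"travel": [0, 0, 0], "roll": 0, "jaw": 5}]}}

```text
clock: 13.3
tool_pos: [0.4507, 0.2435, 0.0807]
orientation: [-179.8, 0.1, -75.6]
force: [0.1, 0.2, 8.2]
opening: 0.0132
gripper_force: 30.0
```

Emit:
{"name": "apply_moves", "arguments": {"targets": [{"travel": [0, 0, 0], "roll": 3, "jaw": 5}, {"travel": [0, 0, 0], "roll": 2, "jaw": 5}, {"travel": [0, 0, 0], "roll": 2, "jaw": 5}, {"travel": [0, 0, 0], "roll": 2, "jaw": 5}, {"travel": [0, 0, 0], "roll": 0, "jaw": 5}, {"travel": [0, 0, 0], "roll": 0, "jaw": 5}]}}

```text
clock: 13.9
tool_pos: [0.4504, 0.2435, 0.0807]
orientation: [-179.9, 0.1, -84.3]
force: [-2.7, 0.3, 9.8]
opening: 0.014
gripper_force: 30.1
```

```bash
python3 -c "
from h import *
o=ctrl.get_obs();print(o['orientation'],o['force'],o['moment'],o['joint_pos'])"
```

```text
[-179.8789    0.0859  -84.323 ] [-2.746   0.2665  9.7769] [0.2058 0.8291 0.3617] [ 50.4147  15.4823 -32.0423   0.036  -42.3289 -44.7643]
```

Turned about 72° and up against the stop. Now I'll release and back off.

Emit:
{"name": "apply_moves", "arguments": {"targets": [{"travel": [0, 0, 0], "roll": 0, "jaw": 20}, {"travel": [0, 0, 0], "roll": 0, "jaw": 40}, {"travel": [0, 0, 0], "roll": 0, "jaw": 40}, {"travel": [0, 0, 0], "roll": 0, "jaw": 40}, {"travel": [0, 0, -20], "roll": 0, "jaw": 40}, {"travel": [0, 0, -40], "roll": 0, "jaw": 40}, {"travel": [0, 0, -40], "roll": 0, "jaw": 40}, {"travel": [0, 0, -30], "roll": 0, "jaw": 40}, {"travel": [0, 0, 0], "roll": 0, "jaw": 40}, {"travel": [0, 0, 0], "roll": 0, "jaw": 40}]}}

```text
clock: 14.9
tool_pos: [0.4496, 0.2426, 0.2099]
orientation: [-180.0, 0.1, -84.4]
force: [-0.3, 0.1, -0.8]
opening: 0.0399
gripper_force: 0.0
```

```bash
python3 look.py w5
```

```text
14.9 [0.4496 0.2426 0.2099] [-179.9501    0.0758  -84.415 ] [ 50.3854   6.7488 -23.0308  -0.0214 -60.1315 -44.7898] [-0.3471  0.1129 -0.8236] 0.03989895646165084
```

View pics/w5.png

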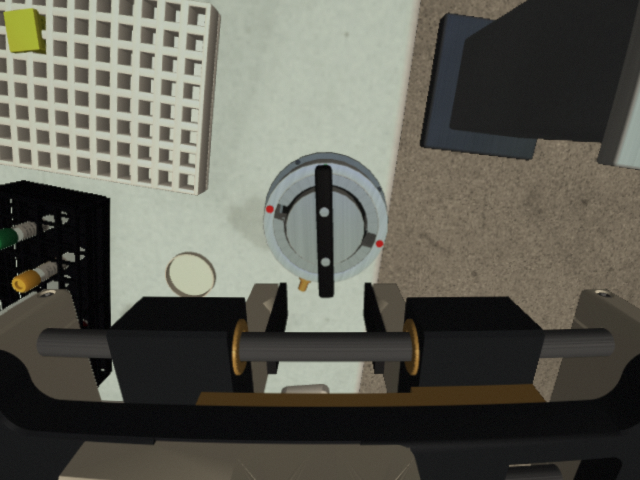

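The view shows the bar at (324,230), lying over the green-dot line, and the slots at the red dots (270,209) and (379,244) are empty. The cover is locked, so I'll hand the job in.

```bash
python3 -c "
from plant import ctrl
print(ctrl.close_job())"
```

```text
the job is handed in; nothing more can be done
None
```

The cover was set in the slots and let go of, then pressed home, turned about 72° clockwise to the stop and released; the job was handed in at about 15 s, and the hand-in call returned no verdict.

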